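# Polish both long sides of the fly case on the spring pad

### The job

Carry the wooden fly case by its square brass knob to the blue polishing fixture, press its plain hinge side squarely against the grey spring pad until the pad gives by a few millimetres, and keep it pressed while you draw the case from left to right so that the whole length of that side is rubbed. Turn the case half round and give the side with the brass clasp the same left-to-right pass. Then set it down gently, lid up, in the middle of the cork mat with its long sides along the mat's, and leave the oil bottle, line spool and yellow lure box where they stand.

Things in the scene. Friction and masses are not known exactly. Their poses are not given: they have to be found in the camera images.
- case: closed brown wooden fly case, 70 (x) x 135 (y) x 36 (z) mm, about 0.34 kg, lid fixed, with a square brass knob on the lid; stands loose on the table. Origin: centre of its underside; x points from the clasp side to the plain hinge side, y along its length, z up. At the start the clasp side faces roughly towards the robot
- grip (a point): middle of the knob's square head, 61 mm above the case's underside; axes as the case. The head is 28 x 28 x 26 (z) mm, square to the case, 48 to 74 mm above the case's underside, on a thin neck over the middle of the lid; it can be gripped along the case's x or y
- clasp_side (a point): centre of the long side with the small brass clasp (33 mm from the case's origin towards its -x, 18 mm up); axes as the case
- plain_side (a point): centre of the plain long side (hinge side, 35 mm from the case's origin towards its +x, 18 mm up); axes as the case
- bar: blue polishing fixture fixed to the table, 40 mm high. Origin: on the table, under the middle of the grey pad's face at rest; x points level into the pad (away from the robot, give or take 0.3 rad), y along the pad to the left, z up. Steel base plate 6 mm high, 170 mm long, begins 18 mm behind the face; blue housing 130 mm long, 44 mm behind it. In front of the pad the table is free
- pad (a joint): push-in of the grey pad along the fixture's x, 0 (rest) to 0.012 m (stop). Spring: 1.6 N to start moving, 2.4 N at 2 mm, 4 N at 6 mm, 6.4 N at 12 mm. The face is 70 mm long (y = +-35 mm) and 8 to 34 mm above the table; the wooden backer, 114 mm long, lies 12 mm behind it
- mat: cork mat fixed to the table, 120 (x) x 190 (y) x 4 mm. Origin: centre of its underside, on the table (its top is at z = 4 mm); y along its long side
- oil: bystander: the oil bottle nearest the fixture, white with blue label and red pointed cap, diameter 31 mm, 95 mm high, standing; origin at the centre of its underside
- spool: bystander: the blue line spool nearest the fixture, lying flat, diameter 64 mm, 23 mm high; origin at the centre of its underside
- lure: bystander: yellow lure box, 161 (x) x 39 (y) x 24 mm, lying along the near edge of the table; origin at the centre of its underside

How it is judged:
By the outcome, as a careful person would: the job done as asked, in the order asked, and still so for the second after the job is handed in, with the robot touching nothing.
It also fails if it takes over 64 s, if anything falls off the work surface, if the arm or the gripper's body presses on something with over 40 N, if the wrist force passes 120 N, or if a joint passes its speed limit or range.

### The arm

A 6-joint arm with a two-finger parallel gripper is mounted at the origin on a cart in front of the work surface, level with it; the furniture and walls round the work are solid. World frame = base frame: x ahead of the robot, y to its left, z up, the work surface at z = 0. Lengths are in m, angles in rad, forces in N, time in s.
With the tool pointing down it reaches from about 0.3 to 0.875 m from the base axis. Payload 4.2 kg.
Tool frame: the origin (TCP) lies midway between the tips of the shut fingers; the grasp point (between the pads) lies 19 mm behind it; z points along the fingers, y is the line along which they close (so a half turn about z gives the same grasp; the last joint's range is limited). The gripper opens to 85 mm and grips with 20 to 120 N. Pads are 22 mm wide; open, the fingers measure 114 mm over their backs; the gripper's body (76 mm by 85 mm) begins 54 mm behind the grasp point. The pads swing forward as they close: fully open they stand 13 mm farther back than shut.
Start: joints at [1.254, 0.32, 1.565, -0, 1.257, -0.02], TCP at [0.168, 0.55, 0.231] pointing down, gripper open.
Joint ranges: [-3.11, 3.11], [-0.84, 2.01], [0.21, 2.61], [-1.34, 4.49], [0.05, 2.63], [-2.56, 2.56]. Speed limits (rad/s): [2.57, 2.57, 3.14, 3.14, 3.14, 3.14].

### API

Orientations are given as a rotation vector (axis times angle).
In Python, from plant import robot gives the robot as it stands. Calls block until the motion is done:
- robot.move_pose(position, orientation): joint-space move of the TCP to a pose.
- robot.movel(position, speed=0.15, attitude=None, max_force=None): straight line of the TCP; attitude=None keeps the orientation; speed is the mean speed in m/s. With max_force (N) it stops when the force on the tool has changed by that much, and returns True; else False.
- robot.goto_joints(angles): joint-space move.
- robot.move_gripper(opening, grip_force=None): opening from 0.0 (shut) to 1.0 (fully open); grip_force is the grip in N (None keeps the last); returns when the fingers have stopped.
- robot.pause(seconds).
- robot.solve_ik(position, orientation): joint angles nearest the present ones, or None.
- robot.read_camera(name): name is "scene" or "top"; returns (picture, depth): 384x512x3 uint8, red, green, blue; 384x512 float32, m along the optical axis (not along the pixel's ray), 0 where there is no reading.
- robot.camera_params(name): a dict with "vfov" (degrees; the focal length in pixels is half the picture's height over the tangent of half this angle, whatever the lens; pixels are square), "cx", "cy" (the principal point, pixels), "cam_to_world" (4x4, takes a point from camera to world coordinates). Camera axes: x right, y down, z forward; pixel columns grow to the right and rows downward; lengths in m; the calibration is good to about 2 mm. A picture is of the moment at which its call begins. camera_params takes no time and is no camera call.
A pose or a line that the arm cannot do raises robot.IKError and nothing moves.
- robot.job_done(): hands the job in; it is judged then, once.
Readings, each from a call of its own:
- robot.get_clock(): time.
- robot.get_joint_positions(): joint angles.
- robot.get_joint_vel(): joint speeds.
- robot.get_effort(): joint torques, N m.
- robot.get_tcp_pos(): TCP position.
- robot.get_tcp_rot(): TCP orientation.
- robot.get_ft_force(): force on the tool from outside, world axes, zero at the start.
- robot.get_wrist_torque(): the same for the moment, N m.
- robot.get_finger_gap(): opening from 0.0 (shut) to 1.0 (fully open).
- robot.get_gripper_force(): force on a finger pad.
Only numpy, scipy, OpenCV 4.12 (cv2) and the standard library are available. Lean on these libraries where they do the work, as an engineer would, in place of code of your own. Each camera call takes 0.05 s, during which the arm holds its last target. There are 200 camera calls.

## Working session

There is one attempt and no reset: what is moved stays moved. The work goes in short steps, each a Python script; the robot and the scene stay as the last script left them, time stands still between calls to the robot, and variables do not carry over. Pictures are saved under pics/ and viewed, at most 10 in all, crops included, and the job is handed in when it is done.

```bash
mkdir -p pics; ls; cat > h.py <<'E'
import numpy as np, cv2
from plant import robot
from scipy.spatial.transform import Rotation as R
def cloud(name,tag=None):
    im,d=robot.read_camera(name); p=robot.camera_params(name)
    f=im.shape[0]/2/np.tan(np.radians(p['vfov'])/2)
    v,u=np.mgrid[:im.shape[0],:im.shape[1]]
    P=np.stack([(u-p['cx'])/f*d,(v-p['cy'])/f*d,d],-1)
    M=np.array(p['cam_to_world']); W=P@M[:3,:3].T+M[:3,3]
    if tag: cv2.imwrite(f'pics/{tag}.png',im[...,::-1]); np.savez(f'pics/{tag}.npz',im=im,d=d,W=W)
    return im,d,W
E
python3 - <<'E'
from h import *
for n in('scene','top'):
    im,d,W=cloud(n,n+'0'); p=robot.camera_params(n); print(n,p['vfov'],p['cx'],p['cy'],np.round(p['cam_to_world'],3).tolist(),(d==0).mean())
print(robot.get_clock(),robot.get_tcp_rot(),robot.get_ft_force())
E
```

```text
pics
scene 57.70050505994572 257.6652749871184 185.57777151096585 [[0.742, -0.28, 0.609, -0.007], [-0.67, -0.316, 0.671, -0.6], [0.004, -0.906, -0.422, 0.446], [0.0, 0.0, 0.0, 1.0]] 0.004475911458333333
top 50.18160572391635 256.5637737740425 191.46211691474284 [[0.017, -0.998, 0.059, 0.44], [-1.0, -0.017, 0.0, -0.008], [0.001, -0.059, -0.998, 1.208], [0.0, 0.0, 0.0, 1.0]] 0.0038808186848958335
0.1 [-4.64469029e-01 -3.10680970e+00  2.47977249e-03] [ 0.40824    -0.23177363  0.55171333]
```

View pics/top0.png

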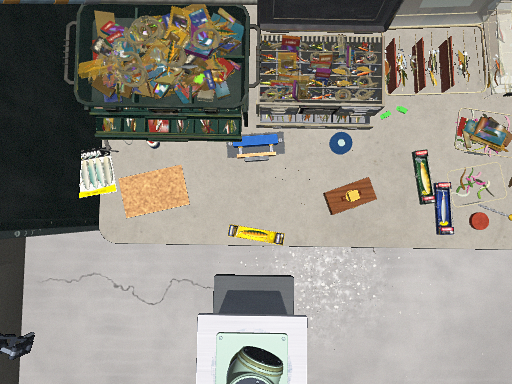

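View pics/scene0.png

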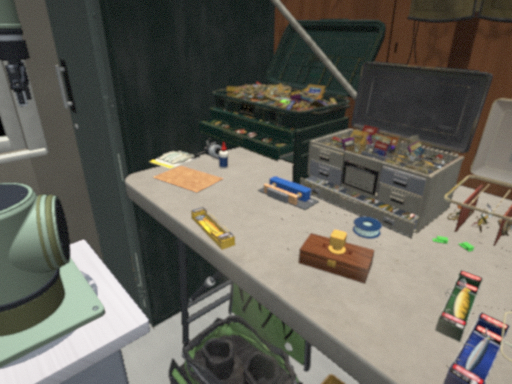

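The top view shows the case at px (350,196), the fixture at (256,145), the mat at (155,190), the spool at (341,142), the lure box at (256,235) and the oil bottle at (153,143) by the tray. Next I'll measure them.

```bash
python3 - <<'E'
from h import *
z=np.load('pics/top0.npz'); im,W=z['im'],z['W']
hsv=cv2.cvtColor(im,cv2.COLOR_RGB2HSV)
def reg(u0,u1,v0,v1,m,name):
    k=np.zeros(m.shape,bool);k[v0:v1,u0:u1]=m[v0:v1,u0:u1]; P=W[k]
    r=cv2.minAreaRect(P[:,:2].astype(np.float32)*1000)
    print(name,k.sum(),'ctr',np.round(r[0],1),'size',np.round(r[1],1),'ang',round(r[2],1),'z med/5/95',np.round(np.percentile(P[:,2],[50,5,95])*1000,1)); return k
Z=W[...,2]; H,S,V=[hsv[...,i].astype(int) for i in range(3)]
print('table z',np.median(Z[160:180,220:300]))
reg(315,385,170,222,(Z>.028)&(Z<.042),'case lid')
reg(315,385,170,222,(Z>.06),'knob')
reg(110,195,160,222,(S>90)&(Z<.02)&(H<25),'mat')
reg(222,292,128,165,(Z>.02)&(H>95)&(H<125)&(S>120),'housing')
reg(222,292,128,165,(Z>.012)&(Z<.06)&~((H>95)&(H<125)&(S>120)),'pad/backer')
reg(325,357,128,158,(Z>.012)&(H>95)&(H<125),'spool')
reg(222,292,222,248,(S>150)&(H>20)&(H<35),'lure')
reg(142,165,132,152,(Z>.02),'oil')
reg(142,165,132,152,(Z>.08),'oilcap')
a=cv2.resize(im[120:170,215:300],None,fx=4.5,fy=4.5,interpolation=cv2.INTER_CUBIC); b=cv2.resize(im[170:225,310:395],None,fx=4.5,fy=4.5,interpolation=cv2.INTER_CUBIC)
c=np.load('pics/scene0.npz')['im'];c=cv2.resize(c[165:220,250:330],(a.shape[1],280))
d=cv2.resize(np.load('pics/scene0.npz')['im'][225:285,295:380],(b.shape[1],280))
cv2.imwrite('pics/crop1.png',np.hstack([np.vstack([a,b])[:500],np.vstack([c,d])[:500]])[...,::-1])
E
```

```text
table z 0.0009220513362827587
case lid 1003 ctr [ 501.2 -276.8] size [ 69.6 135.9] ang 20.6 z med/5/95 [36.5 32.6 40.2]
knob 123 ctr [ 465.6 -150.8] size [ 28.2 289.4] ang 15.7 z med/5/95 [  73.9   67.1 1207.6]
mat 2571 ctr [508. 296.] size [120.  189.7] ang 13.3 z med/5/95 [4.9 1.  8.7]
housing 416 ctr [572.6 -28.6] size [226.9 143.9] ang 23.4 z med/5/95 [40.5 31.8 44.6]
pad/backer 359 ctr [639.  -15.2] size [ 83. 177.] ang 19.0 z med/5/95 [33.3 13.7 37.6]
spool 338 ctr [ 557.8 -158.3] size [ 67.4 376.5] ang 48.2 z med/5/95 [23.7 20.1 28.2]
lure 395 ctr [404.1  -9.8] size [160.5  70.1] ang 81.4 z med/5/95 [ 3.4 -1.1 24.9]
oil 280 ctr [561.  136.5] size [372.9  51.9] ang 57.9 z med/5/95 [132.4  47.3 138.6]
oilcap 219 ctr [561.1 136.1] size [373.1  47.7] ang 57.2 z med/5/95 [134.  116.3 138.9]Traceback (most recent call last):
  File "<stdin>", line 22, in <module>
    return _nx.concatenate(arrs, 1, dtype=dtype, casting=casting)
           ~~~~~~~~~~~~~~~^^^^^^^^^^^^^^^^^^^^^^^^^^^^^^^^^^^^^^^
ValueError: all the input array dimensions except for the concatenation axis must match exactly, but along dimension 0, the array at index 0 has size 473 and the array at index 1 has size 500
```

```bash
python3 - <<'E'
from h import *
z=np.load('pics/top0.npz'); im,W,d=z['im'],z['W'],z['d']
hsv=cv2.cvtColor(im,cv2.COLOR_RGB2HSV)
p=robot.camera_params('top');M=np.array(p['cam_to_world']);f=192/np.tan(np.radians(p['vfov'])/2)
v,u=np.mgrid[:384,:512]
D=np.stack([(u-p['cx'])/f,(v-p['cy'])/f,np.ones(u.shape)],-1)@M[:3,:3].T
def onz(h): return (M[:3,3]+D*((h-M[2,3])/D[...,2])[...,None])[...,:2]
Z=np.where(d>0,W[...,2],-1); H,S,V=[hsv[...,i].astype(int) for i in range(3)]
def reg(u0,u1,v0,v1,m,h,name):
    k=np.zeros(m.shape,np.uint8);k[v0:v1,u0:u1]=m[v0:v1,u0:u1]
    n,l,s,_=cv2.connectedComponentsWithStats(k); k=l==1+s[1:,4].argmax()
    P=onz(h)[k]*1000; r=cv2.minAreaRect(P.astype(np.float32)); q=Z[k];q=q[q>0]
    print(name,k.sum(),'ctr',np.round(r[0],1),'mean',P.mean(0).round(1),'size',np.round(r[1],1),'ang',round(r[2],1),'z',np.round(np.percentile(q,[5,50,95])*1000,1))
blue=(H>95)&(H<125)&(S>110)
reg(315,385,170,222,(Z>.028)&(Z<.042),.036,'case lid')
reg(315,385,170,222,(Z>.06),.074,'knob')
reg(110,195,160,222,(S>90)&(H<25),.004,'mat')
reg(222,292,125,165,blue&(Z>.02),.040,'housing')
reg(222,292,140,165,(H<25)&(S>70)&(V>120),.034,'wood backer')
reg(325,357,128,158,blue,.023,'spool')
reg(222,292,222,248,(S>100)&(H>18)&(H<35),.024,'lure')
reg(142,165,132,152,(Z>.02),.09,'oil?')
rs=lambda a,s:cv2.resize(a,s,interpolation=cv2.INTER_CUBIC)
c=np.load('pics/scene0.npz')['im']
g=[[im[120:170,215:300],c[165:215,250:335]],[im[170:220,310:395],c[228:278,295:380]]]
cv2.imwrite('pics/crop1.png',np.vstack([np.hstack([rs(a,(400,235)) for a in r]) for r in g])[...,::-1])
E
```

```text
case lid 1003 ctr [ 501.2 -276. ] mean [ 501.8 -274.9] size [ 69.2 136.3] ang 20.6 z [32.6 36.5 40.2]
knob 108 ctr [ 500.8 -274.9] mean [ 501. -275.] size [27.1 29.9] ang 19.3 z [66.5 73.1 77.5]
mat 2580 ctr [507.4 295.6] mean [507.2 295.5] size [118.7 188.6] ang 13.6 z [1.4 4.9 8.8]
housing 415 ctr [655.6  -0.7] mean [655.9  -6.5] size [ 30.9 128.3] ang 5.4 z [31.7 40.4 44.3]
wood backer 125 ctr [616.6  -2.8] mean [616.5  -2.1] size [ 10.3 107.7] ang 5.2 z [30.6 34.3 37.7]
spool 341 ctr [ 656.6 -249.8] mean [ 655.7 -249.5] size [62.  61.3] ang 0.3 z [ 4.6 23.5 27. ]
lure 464 ctr [386.3  -8.3] mean [386.4  -5.7] size [158.9  34.8] ang 81.8 z [ 0.5  4.6 25.1]
oil? 278 ctr [644.  279.7] mean [648.4 279. ] size [41.6 60.9] ang 1.0 z [ 47.1 132.4 138.5]
```

View pics/crop1.png

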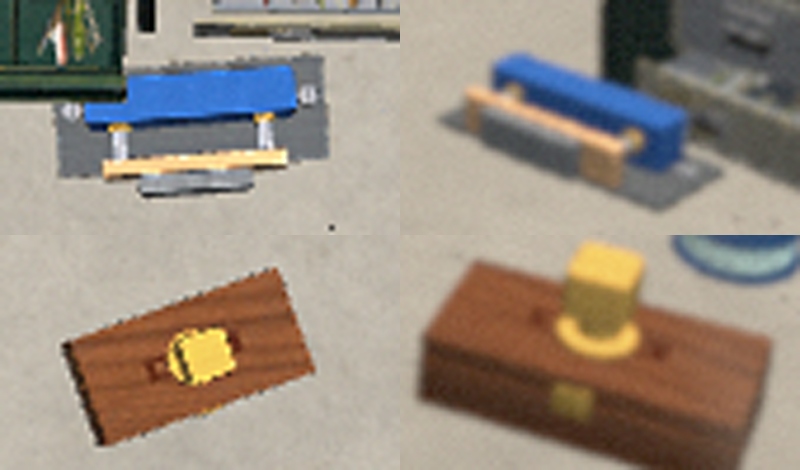

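The crops confirm three things: the clasp faces the robot, the knob is square to the case, and the grey pad's front edge is at about px (257,160), so its face is at x≈0.600. One grasp has to allow the half turn within joint 6's range, so I'll grip along the case's y.

```bash
cat >> h.py <<'E'
def rot(deg):
    a=np.radians(deg); y=np.array([np.cos(a),np.sin(a),0]); z=np.array([0,0,-1.]); 
    return R.from_matrix(np.stack([np.cross(y,z),y,z],1)).as_rotvec()
BA=5.3; bx=np.array([np.cos(np.radians(BA)),np.sin(np.radians(BA)),0]); by=np.array([-bx[1],bx[0],0]); B0=np.array([.600,-.004,0])
def bar(x,y,z): return B0+bx*x+by*y+np.array([0,0,z])
def ft(n=8):
    a=[]
    for _ in range(n): a.append(robot.get_ft_force()); robot.pause(.01)
    return np.mean(a,0)
E
python3 - <<'E'
from h import *
for p,a in [((.501,-.2755,.042),-69.4),(bar(-.05,.055,.05),-84.7),(bar(-.03,-.055,.05),-84.7),(bar(-.12,0,.12),-84.7),(bar(-.12,0,.12),5),(bar(-.05,.055,.05),95.3),(bar(-.03,-.055,.05),95.3),((.5075,.2955,.046),103.5)]:
    q=robot.solve_ik(p,rot(a)); print(a,None if q is None else np.round(q,2))
g=np.array([.501,-.2755,0]); o=rot(-69.4)
robot.move_pose(g+[0,0,.14],o); print(robot.get_joint_positions().round(2),robot.get_clock())
robot.movel(g+[0,0,.044],speed=.12)
robot.move_gripper(0.0,grip_force=90); print(robot.get_finger_gap(),robot.get_gripper_force(),robot.get_tcp_pos())
print(ft()); robot.movel(g+[0,0,.094],speed=.1); print(ft(),robot.get_finger_gap(),robot.get_clock())
im,d,W=cloud('scene','lift')
E
```

```text
-69.4 [-0.52  0.5   1.82 -0.    0.83  0.69]
-84.7 [ 0.06  0.45  1.87 -0.    0.82  1.54]
-84.7 [-0.13  0.49  1.79 -0.    0.85  1.35]
-84.7 [-0.06  0.28  1.94 -0.    0.93  1.42]
5 [-0.06  0.28  1.94 -0.    0.93 -0.14]
95.3 [ 0.06  0.45  1.87 -0.    0.82 -1.6 ]
95.3 [-0.13  0.49  1.79 -0.    0.85 -1.79]
103.5 [ 0.51  0.51  1.78 -0.    0.86 -1.3 ]
[-0.52  0.39  1.71  0.    1.05  0.69] 3.2333
0.31058158337219677 89.64486837387085 [ 0.50136224 -0.27573143  0.04462572]
[-0.59137638  0.05728576  4.26623783]
[-0.12602559  0.3370993  -3.51070158] 0.31414370940499753 5.5333
```

View pics/lift.png

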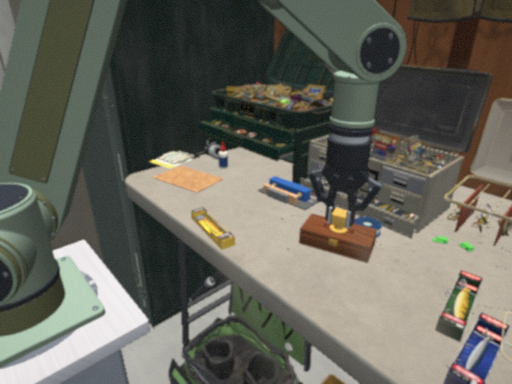

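The case hangs level under the gripper, and the measured weight is right. Now the first pass.

```bash
cat >> h.py <<'E'
def rub(ang,off,s=.055,z=.048,target=3.6):
    """off: distance from TCP to the pressed side; force-guided press and left-to-right draw"""
    o=rot(ang)
    robot.movel(bar(-off-.015,s,z),speed=.15,attitude=o); robot.pause(.2)
    f0=ft(); print('f0',f0.round(2))
    x=-off-.008; log=[]
    pr=lambda n=5:-(ft(n)-f0)@bx
    while x<-off+.02:
        robot.movel(bar(x,s,z),speed=.03); F=pr(4); log.append((round(x*1e3,1),round(F,2)))
        if F>target-.2: break
        x+=.001 if F>.8 else .0015
    print(log); log=[]
    for y in np.linspace(s,-s,12)[1:]:
        robot.movel(bar(x,y,z),speed=.05); F=pr(3); log.append((round(y*1e3),round(x*1e3,1),round(F,2)))
        x+=float(np.clip((target-F)/400*.6,-.001,.001))
    print(log,'tcp',robot.get_tcp_pos().round(4),'t',robot.get_clock())
    return x
E
python3 - <<'E'
from h import *
o=rot(-84.7)
robot.move_pose(bar(-.085,.055,.094),o)
x=rub(-84.7,.035)
cloud('scene','p1'); cloud('top','p1t')
E
```

```text
f0 [ 0.09  0.22 -2.99]
[(-43.0, np.float64(0.19)), (-41.5, np.float64(-0.22)), (-40.0, np.float64(0.04)), (-38.5, np.float64(0.36)), (-37.0, np.float64(0.16)), (-35.5, np.float64(0.39)), (-34.0, np.float64(1.83)), (-33.0, np.float64(2.08)), (-32.0, np.float64(2.46)), (-31.0, np.float64(2.93)), (-30.0, np.float64(3.77))]
[(45, -30.0, np.float64(3.43)), (35, -29.7, np.float64(3.65)), (25, -29.8, np.float64(2.99)), (15, -28.9, np.float64(3.9)), (5, -29.3, np.float64(3.86)), (-5, -29.7, np.float64(4.04)), (-15, -30.4, np.float64(3.41)), (-25, -30.1, np.float64(3.48)), (-35, -30.0, np.float64(3.43)), (-45, -29.7, np.float64(4.07)), (-55, -30.4, np.float64(3.66))] tcp [ 0.575  -0.0623  0.0481] t 14.9667
```

View pics/p1.png

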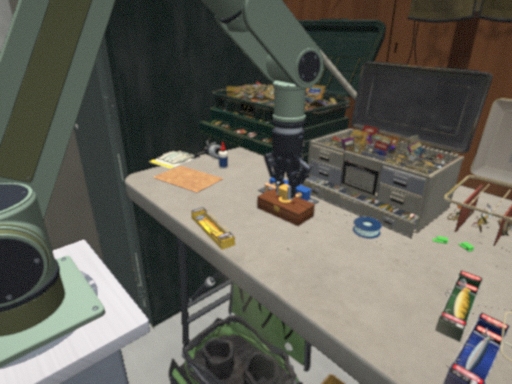

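Pass 1 held 3–4 N, about 5 mm of push-in, along the full length. Now I'll back off, turn the case half round, and run the clasp side with a force guard in case the clasp catches.

```bash
sed -i "s|        robot.movel(bar(x,y,z),speed=.05); F=pr(3)|        hit=robot.movel(bar(x,y,z),speed=.05,max_force=6); F=pr(3)|; s|^        x+=float|        if hit: print('HIT',y,(ft()-f0).round(2)); break\n        x+=float|" h.py
python3 - <<'E'
from h import *
robot.movel(bar(-.06,-.055,.048),speed=.12)
robot.movel(bar(-.12,-.02,.10),speed=.2)
robot.move_pose(bar(-.12,0.02,.10),rot(5.3))
robot.move_pose(bar(-.1,.055,.08),rot(95.3))
print(robot.get_joint_positions().round(2),robot.get_clock())
x=rub(95.3,.033)
cloud('scene','p2')
E
```

```text
[ 0.06  0.35  1.95 -0.    0.84 -1.6 ] 18.725
f0 [ 0.02 -0.48 -3.46]
[(-41.0, np.float64(-0.03)), (-39.5, np.float64(0.73)), (-38.0, np.float64(-0.05)), (-36.5, np.float64(0.03)), (-35.0, np.float64(-0.16)), (-33.5, np.float64(1.73)), (-32.5, np.float64(2.1)), (-31.5, np.float64(3.01)), (-30.5, np.float64(3.38)), (-29.5, np.float64(3.18)), (-28.5, np.float64(3.57))]
[(45, -28.5, np.float64(3.89)), (35, -28.9, np.float64(3.7)), (25, -29.1, np.float64(3.59)), (15, -29.1, np.float64(4.0)), (5, -29.7, np.float64(3.4)), (-5, -29.4, np.float64(3.76)), (-15, -29.6, np.float64(3.14)), (-25, -28.9, np.float64(4.0)), (-35, -29.5, np.float64(3.47)), (-45, -29.3, np.float64(3.71)), (-55, -29.5, np.float64(3.72))] tcp [ 0.5759 -0.0622  0.048 ] t 26.925
```

View pics/p2.png

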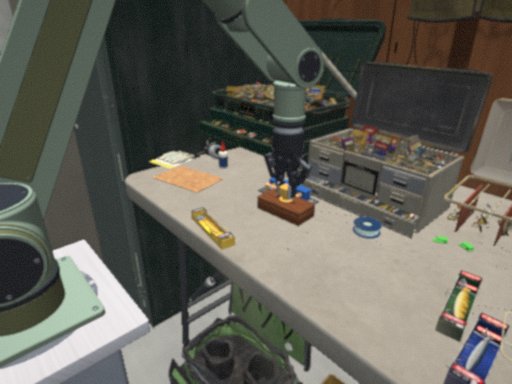

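Pass 2 was clean too, with no catch. Now the set-down.

```bash
python3 - <<'E'
from h import *
robot.movel(bar(-.07,-.055,.048),speed=.12)
robot.movel(bar(-.09,-.03,.11),speed=.2)
m=np.array([.5075,.2955,0]); o=rot(103.4)
robot.move_pose(m+[0,0,.11],o)
robot.movel(m+[0,0,.056],speed=.1); robot.pause(.2)
print(robot.movel(m+[0,0,.046],speed=.012,max_force=1.5),robot.get_tcp_pos().round(4),ft().round(2))
robot.move_gripper(1.0); robot.pause(.2)
robot.movel(m+[0,0,.16],speed=.12)
robot.move_pose([.40,0.1,.25],rot(103.4)); print(robot.get_clock())
im,d,W=cloud('top','end'); 
Z=np.where(d>0,W[...,2],-1)
for lo,hi in((.032,.048),(.066,.09)):
    k=np.zeros(Z.shape,np.uint8);k[150:225,100:200]=((Z>lo)&(Z<hi))[150:225,100:200]
    n,l,s,_=cv2.connectedComponentsWithStats(k);P=W[l==1+s[1:,4].argmax()]
    print(cv2.minAreaRect(P[:,:2].astype(np.float32)*1000),np.median(P[:,2]))
c=cv2.imread('pics/end.png');cv2.imwrite('pics/endc.png',cv2.resize(c[100:260,80:300],None,fx=3,fy=3))
E
```

```text
True [0.5075 0.2955 0.0486] [-0.24 -0.07  5.85]
33.6667
((508.7982482910156, 294.73956298828125), (70.27418518066406, 136.06690979003906), 13.774946212768555) 0.04091138818451534
((508.5393371582031, 294.0864562988281), (28.2598819732666, 27.99703598022461), 11.242918014526367) 0.07781898159811873
```

View pics/endc.png

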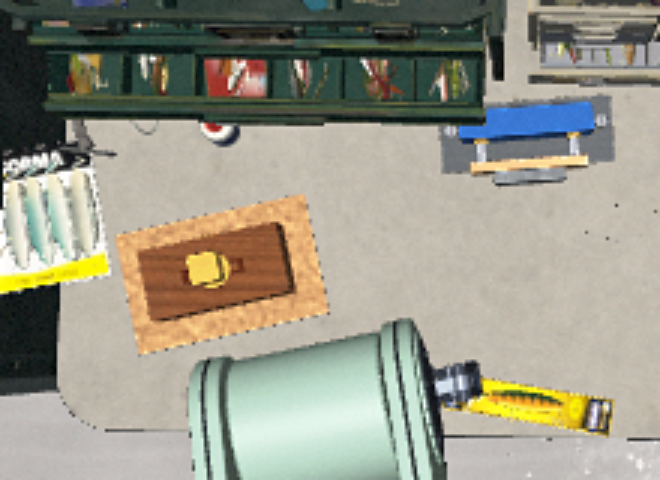

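The case stands lid up in the middle of the mat, within about 1–2 mm and 0.5°. Everything else is where it was, and the gripper is clear.

```bash
python3 -c "
from plant import robot
print(robot.job_done())"
```

```text
the job is handed in; nothing more can be done
None
```

I rubbed the plain side, then the clasp side, left to right at about 3–4 N (roughly 5 mm of pad travel), set the case lid up in the middle of the mat to within about 2 mm and 0.5°, left the oil bottle, spool and lure box alone, and handed the job in at about 34 s.

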